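# Put the big bolt away and screw its jar shut

### The job

Put the big bolt that stands on the bench into the open leaning jar. Then swing the jar's tethered lid over its mouth and, with the lid down, screw the cap clockwise until it is fully tight. Do not knock over the glue bottle.

Things in the scene. Friction and masses are not known exactly. Their poses are not given: they have to be found in the camera images.
- bolt: steel hexagon bolt, 90 mm long, standing upright on its head. Head at the bottom, 29 mm across corners and 11 mm high; round shank 16 mm in diameter above it. Origin: centre of the head's flat end (on the bench at the start); z runs along the shank to its free end at z = 90 mm. About 160 g.
- bolt_mid (a point): the middle of the bolt, on its axis, 45 mm from either end; axes as bolt
- jar_mouth (a point): rim centre of the open clear jar, the longer of two, fixed in a wooden stand, leaning 35 degrees towards the robot's side; rim about 137 mm above the bench. z out of the mouth along the jar's axis, x towards the lid hinge (upper, far side), y along the hinge pin. Jar 122 mm long, 68 mm outside diameter; mouth 56 mm inside, 62 mm outside; inner floor at z = -118 mm; stand base 170 x 100 mm
- lid_hinge (a point): the lid's hinge pin, 46 mm from the jar's axis (jar_mouth x = 46 mm, z = -10 mm); axes as jar_mouth, fixed to the jar
- lid (a joint): angle of the black strap that carries the cap, about the hinge pin (+y of lid_hinge), rad: 0 = down on the mouth, growing as it opens, range 0 to 2.5. Starts at 2.0 to 2.4: the lid stands about upright behind the mouth, its inside facing the robot. The stiff hinge stays where it is left. The strap is a ring round the cap on a short tongue
- cap (a joint): turn of the grey screw cap in its strap, rad: 0 = fully tight (a stop), growing as it is unscrewed (anticlockwise seen from outside), range 0 to 3.0; starts at 1.9 to 2.7. With the lid down the cap's bar points along jar_mouth x turned by this angle about jar_mouth z, so at 0 it is in line with the strap. Takes about 0.1 N m; the cap neither rises nor sinks
- cap_grip (a point): centre of the grip bar on the cap's outside, on the cap's axis; z outward. The bar is 58 mm long (x), 12 mm thick (y), 27 mm high (z). The cap under it is a disc 70 mm in diameter, outer face 13.5 mm below the point, skirt's edge 39.5 mm below. With the lid down the point is on the jar's axis at jar_mouth z = 21.5 mm
- short_jar: bystander: a shorter jar of the same make (92 mm long), already screwed shut, fixed in a like stand on the other side; its origin is the centre of its underside, z along its axis. Nothing to do here.
- glue: bystander: white glue bottle, 60 mm in diameter, 190 mm high, standing loose behind; origin at the centre of its underside, z up
There are look-alikes about, which are no part of the job. Of the things that look like the bolt, take the one that is farthest to the robot's left at the start.

How it is judged:
By the outcome, as a careful person would: the job done as asked, in the order asked, and still so for the second after the job is handed in, with the robot touching nothing.
It also fails if it takes over 64 s, if anything falls off the work surface, if the arm or the gripper's body presses on something with over 40 N, if the wrist force passes 120 N, or if a joint passes its speed limit or range.

### The arm

A 6-joint arm with a two-finger parallel gripper is mounted at the origin on the work surface. World frame = base frame: x ahead of the robot, y to its left, z up, the work surface at z = 0. Lengths are in mm, angles in rad, forces in N, time in s.
With the tool pointing down it reaches from about 275 to 850 mm from the base axis. Payload 5.2 kg.
Tool frame: the origin (TCP) lies midway between the tips of the shut fingers; the grasp point (between the pads) lies 19 mm behind it; z points along the fingers, y is the line along which they close (so a half turn about z gives the same grasp; the last joint's range is limited). The gripper opens to 85 mm and grips with 20 to 120 N. Pads are 22 mm wide; open, the fingers measure 114 mm over their backs; the gripper's body (76 mm by 85 mm) begins 54 mm behind the grasp point. The pads swing forward as they close: fully open they stand 13 mm farther back than shut.
Start: joints at [-1.319, 0.259, 1.535, -0, 1.348, -0.203], TCP at [241.626, -494.087, 195.31] pointing down, gripper open.
Joint ranges: [-3.14, 3.14], [-0.91, 2.08], [0.19, 2.58], [-1.22, 4.36], [0.22, 2.71], [-3.12, 3.12]. Speed limits (rad/s): [2.57, 2.57, 3.14, 3.14, 3.14, 3.14].

### API

Orientations are given as a rotation vector (axis times angle).
In Python, from cell import bot gives the robot as it stands.
- The arm moves only by the shell command python3 -m creep 'ROWS' [OPENING]. ROWS is JSON, a list of rows, each a list of 2 entries, a list of its own where there are three numbers: the shift along the tool's x, y, z in m, then the turn about the tool's z in degrees. In form: [[[x, y, z], spin], ...]. A call has 1 to 12 rows; each row shifts and turns the commanded pose from where the row before left it, along the tool's axes as they then stand; what a row does not reach is not made up. A row lasts 1/8 s, in which the tool goes at most 62.5 mm and 10.7 degrees, less where a joint would pass 70% of its speed; a pose out of reach is approached as far as the arm can. A call with a gripper value outside its range is refused whole. OPENING is the opening in per cent of the stroke, from 0 (shut) to 100 (fully open), set as the call begins (- or left out, the last holds). The fingers move at their own pace and stop on an object; the grip force is fixed at half the most. Time passes only in rows, so rows that do not move let the fingers close. It gives the time, the measured TCP pose, the force, the opening and the grip force at its end, in the units of the state.
- bot.read_state(): the state, without advancing time (a new reading comes with each control period).
- bot.read_camera(name): name is "scene" or "side" or "wrist"; returns a dict with "img" (420x560x3 uint8, red, green, blue), "fx", "fy", "cx", "cy" (pixels), "T" (4x4, takes a point from camera to world coordinates); the wrist camera has in their place "T_tool_cam" (4x4, takes a point from camera to tool coordinates, whose origin is the TCP and whose axes are the flange's). Camera axes: x right, y down, z forward; pixel columns grow to the right and rows downward; lengths in mm; the calibration is good to about 2 mm. A picture is of the moment at which its call begins: read the wrist's pose just before it. There is no depth.
- bot.sign_off(): hands the job in; it is judged then, once.
The state is a dict: "time_s": time; "q": joint angles; "qvel": joint speeds; "joint_efforts": joint torques, N m; "tcp_pos": TCP position; "tool_rot": TCP orientation; "contact_force": force on the tool from outside, world axes, zero at the start; "moment": the same for the moment, N m; "finger_gap": finger opening in mm; "grasp_force": force on a finger pad.
Only numpy, scipy, OpenCV 4.12 (cv2) and the standard library are available. Lean on these libraries where they do the work, as an engineer would, in place of code of your own. Each camera call takes 0.05 s, during which the arm holds its last target. There are 200 camera calls.

## Working session

There is one attempt and no reset: what is moved stays moved. The work goes in short steps, Python scripts to look and compute and a shell command to move; the robot and the scene stay as the last step left them, time stands still between calls to the robot, and variables do not carry over. Pictures are saved under pics/ and viewed, at most 10 in all, crops included, and the job is handed in when it is done.

```bash
ls; mkdir -p pics; python3 - <<'E'
from cell import bot
import cv2,numpy as np,pickle
d={}
for n in ("scene","side","wrist"):
    s=bot.read_state(); c=bot.read_camera(n); c["state"]=s; d[n]=c
    cv2.imwrite(f"pics/{n}0.png",c["img"][:,:,::-1])
    print(n,c["fx"],c["cx"],c["cy"]); print(np.round(c.get("T",c.get("T_tool_cam")),3))
pickle.dump(d,open("d0.pkl","wb"))
print(s)
E
```

```text
pics
scene 425.9024797995031 280.01307645023024 208.70246957213917
[[ 4.43000e-01  7.88000e-01 -4.28000e-01  8.40582e+02]
 [ 8.96000e-01 -3.85000e-01  2.20000e-01 -1.48422e+02]
 [ 9.00000e-03 -4.81000e-01 -8.77000e-01  6.93883e+02]
 [ 0.00000e+00  0.00000e+00  0.00000e+00  1.00000e+00]]
side 470.86708261140313 279.54050892305736 200.05436968145253
[[-8.50000e-01 -2.71000e-01  4.52000e-01  2.34845e+02]
 [-5.27000e-01  4.34000e-01 -7.30000e-01  5.04165e+02]
 [ 2.00000e-03 -8.59000e-01 -5.12000e-01  4.97286e+02]
 [ 0.00000e+00  0.00000e+00  0.00000e+00  1.00000e+00]]
wrist 298.42482151957205 277.15193458856714 206.49705260007244
[[-0.00000e+00 -9.60000e-01 -2.78000e-01  6.97100e+01]
 [ 1.00000e+00 -0.00000e+00  1.00000e-03 -8.02000e-01]
 [-1.00000e-03 -2.78000e-01  9.60000e-01 -1.78831e+02]
 [ 0.00000e+00  0.00000e+00  0.00000e+00  1.00000e+00]]
{'time_s': 0.1, 'q': array([-1.31878134e+00,  2.59258683e-01,  1.53601351e+00, -4.12280286e-06,
        1.34805849e+00, -2.02770947e-01]), 'qvel': array([ 0.00031896, -0.0026939 , -0.0037818 ,  0.00113375,  0.00178866,
       -0.00041763]), 'joint_efforts': array([ 2.60134570e-03, -4.46969569e+01, -2.91248918e+01, -8.14730640e-06,
        6.27305606e-03,  4.08838872e-06]), 'tcp_pos': array([ 241.48613308, -493.51016066,  194.54807577]), 'tool_rot': array([-3.05902698e+00, -7.07845258e-01,  7.34857330e-05]), 'contact_force': array([-0.07355238, -0.61826237, -0.85346611]), 'moment': array([-0.02847188, -0.01757039,  0.00287622]), 'grasp_force': 0.0, 'finger_gap': 85.07925605343468}
```

View pics/scene0.png

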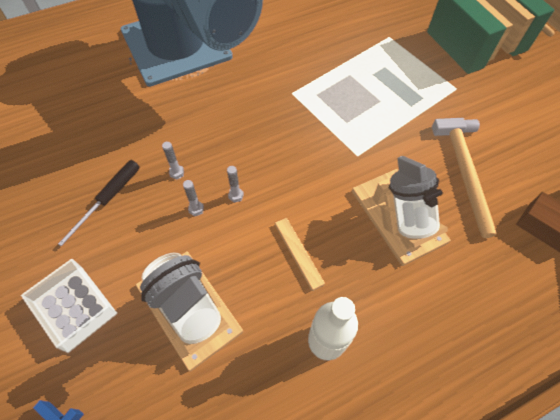

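View pics/side0.png

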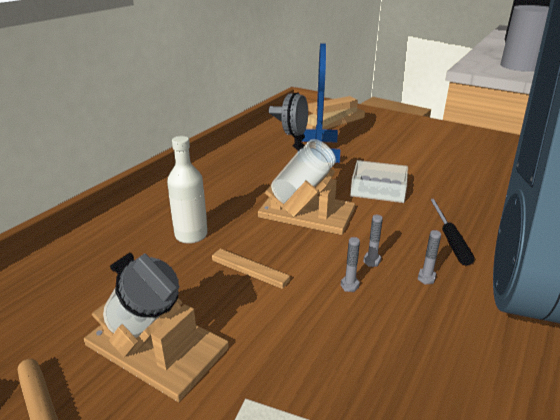

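The scene picture shows three standing bolts with heads at about (176,173), (196,209) and (236,197). Image right is robot-left, so (236,197) should be the target. The open jar is at (185,300), with its lid standing up and its mouth towards the robot. The short jar is at (415,205) and the glue at (335,330). In the side picture the mouth is near (322,155), the cap near (295,115), and the bolts are at (351,285), (374,260) and (428,278).

```bash
cat > h.py <<'E'
import numpy as np,cv2,pickle
from scipy.spatial.transform import Rotation as R
def camT(c):
    if "T" in c: return np.array(c["T"])
    s=c["state"]; T=np.eye(4); T[:3,:3]=R.from_rotvec(s["tool_rot"]).as_matrix(); T[:3,3]=s["tcp_pos"]
    return T@np.array(c["T_tool_cam"])
def ray(c,u,v):
    T=camT(c); d=T[:3,:3]@np.array([(u-c["cx"])/c["fx"],(v-c["cy"])/c["fy"],1]); return T[:3,3],d/np.linalg.norm(d)
def onz(c,u,v,z):
    o,d=ray(c,u,v); return o+d*(z-o[2])/d[2]
def tri(*a):  # (c,u,v)...
    A=np.zeros((3,3));b=np.zeros(3)
    for c,u,v in a:
        o,d=ray(c,u,v);P=np.eye(3)-np.outer(d,d);A+=P;b+=P@o
    x=np.linalg.solve(A,b); return x,[round(float(np.linalg.norm((np.eye(3)-np.outer(ray(*k)[1],ray(*k)[1]))@(x-ray(*k)[0]))),1) for k in a]
def proj(c,p):
    T=np.linalg.inv(camT(c)); q=T[:3,:3]@np.asarray(p,float)+T[:3,3]
    return np.array([c["fx"]*q[0]/q[2]+c["cx"],c["fy"]*q[1]/q[2]+c["cy"]])
def snap(n):
    from cell import bot
    s=bot.read_state(); c=bot.read_camera(n); c["state"]=s; return c
E
python3 - <<'E'
from h import *
d=pickle.load(open("d0.pkl","rb")); s,e=d["scene"],d["side"]
for u,v in((176,173),(196,209),(236,197)): print("sc",onz(s,u,v,5).round())
for u,v in((350,286),(374,261),(428,278)): print("sd",onz(e,u,v,5).round())
print("glue",onz(s,330,340,10).round(),onz(e,190,235,0).round())
def crop(c,x0,y0,x1,y1,w,h): return cv2.resize(c["img"][y0:y1,x0:x1,::-1],(w,h),interpolation=cv2.INTER_CUBIC)
a=crop(s,130,130,270,370,350,600); b=crop(e,240,80,400,320,400,600)
cv2.imwrite("pics/crop1.png",np.hstack([a,b]))
E
```

```text
sc [ 346. -121.    5.]
sc [ 437. -115.    5.]
sc [446. -38.   5.]
sd [438. -34.   5.]
sd [ 430. -113.    5.]
sd [ 340. -117.    5.]
glue [752. -11.  10.] [747. -12.   0.]
```

View pics/crop1.png

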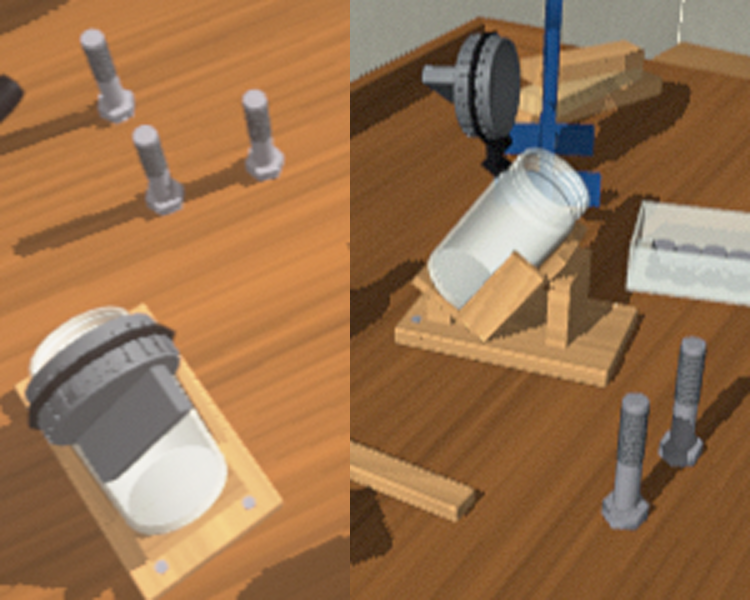

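The target bolt is confirmed: the crop shows the rightmost scene bolt at crop (263,165), y≈-36, standing well to the left of the other two (y≈-115 and -120). The side crop shows the rim ellipse centred near (553,185), which is full-image (321,154). The jar's bottom ellipse in the scene view is at crop (178,487), full-image (201,325).

```bash
python3 - <<'E'
from h import *
d=pickle.load(open("d0.pkl","rb")); s,e=d["scene"],d["side"]
print("bolt top",tri((s,232,168.8),(e,353.6,240.8)), onz(s,232,168.8,90),onz(e,353.6,240.8,90))
print("mouth side",onz(e,321.2,154,137))
print("bottom scene",onz(s,201,325,37), "side",onz(e,(457-350)/2.5+240,80+275/2.5,37))
S=lambda x,y:(130+x/2.5,130+y/2.5)
for n,p in dict(fr=(280,500),fl=(150,600),bl=(15,385),br=(145,305)).items(): print(n,onz(s,*S(*p),15).round())
E_=lambda x,y:(240+(x-350)/2.5,80+y/2.5)
print("bar tip? side/scene:",tri((s,*S(140,425)),(e,*E_(425,78))))
print("cap rim centre inner:",tri((s,*S(105,385)),(e,*E_(505,88))))
st=d["wrist"]["state"]; print(R.from_rotvec(st["tool_rot"]).as_matrix().round(3), st["tcp_pos"])
E
```

```text
bolt top (array([440.29327217, -35.89839686,  89.38144801]), [0.1, 0.1]) [440.75387386 -35.98789137  90.        ] [439.95368047 -35.13478574  90.        ]
mouth side [ 574.7820571  -186.29269234  137.        ]
bottom scene [ 648.83472672 -181.8938618    37.        ] side [ 656.51289167 -189.21621838   37.        ]
fr [ 678. -128.   15.]
fl [ 698. -222.   15.]
bl [ 532. -255.   15.]
br [ 516. -158.   15.]
bar tip? side/scene: (array([ 668.32259897, -174.51776889,  204.82610617]), [6.4, 6.4])
cap rim centre inner: (array([ 626.77439513, -191.70392909,  195.11006617]), [7.2, 7.2])
[[ 0.898  0.439 -0.   ]
 [ 0.439 -0.898  0.002]
 [ 0.    -0.002 -1.   ]] [ 241.48613308 -493.51016066  194.54807577]
```

```bash
python3 -m creep '[[[0.042,-0.02,-0.02],0],[[0.042,-0.02,-0.02],0],[[0.042,-0.02,-0.02],0],[[0.042,-0.02,-0.02],0],[[0.042,-0.02,-0.02],0],[[0.042,-0.02,0],0],[[0.042,-0.02,0],0],[[0.042,-0.02,0],0],[[0.036,-0.018,0],0],[[0,0,0],0]]' 100 && python3 - <<'E'
from h import *
import pickle
c=snap("wrist"); pickle.dump(c,open("w1.pkl","wb")); cv2.imwrite("pics/w1.png",c["img"][:,:,::-1])
print(c["state"]["tcp_pos"],proj(c,[575,-186,137]),proj(c,[440,-36,90]))
E
```

```text
time_s: 1.4
tcp_pos: [498.6, -168.4, 294.9]
tool_rot: [-3.058, -0.714, 0.0]
contact_force: [-0.2, -0.5, 0.8]
finger_gap: 85.5
grasp_force: 0.0
[ 498.63477454 -168.40047886  294.86823738] [323.23336795 128.6455803 ] [165.96119548 171.22401964]
```

View pics/w1.png

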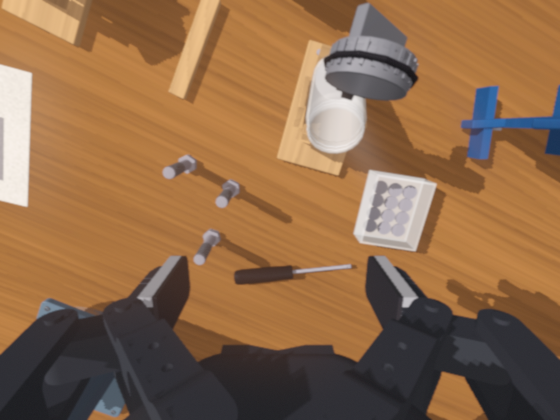

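The wrist picture shows the mouth ellipse centred near (336,128), the cap upright at (371,70) with its bar at (375,30), and the target bolt's top at (169,171).

```bash
python3 - <<'E'
from h import *
c=pickle.load(open("w1.pkl","rb")); d=pickle.load(open("d0.pkl","rb")); s,e=d["scene"],d["side"]
print("mouth w",onz(c,336,128,137)); m,r=tri((c,336,128),(e,321.2,154)); print(m,r)
print("base near-left/right, far-left",onz(c,279,157,15),onz(c,342,174,15),onz(c,311,42,15))
print("bolt",onz(c,169,171,90))
# model check: axis yaw candidates -> project hinge, rim circle extent, bottom centre
m=np.array([576,-192,137])
for yaw in (6,11,16):
    a=np.radians(yaw);f=np.array([np.cos(a),np.sin(a),0]);u=np.array([0,0,1.]);L=np.radians(35)
    z=-np.sin(L)*f+np.cos(L)*u;x=np.cos(L)*f+np.sin(L)*u;y=np.cross(z,x)
    bot=m-122*z;h=m+46*x-10*z
    rim=np.array([m+31*(np.cos(t)*x+np.sin(t)*y) for t in np.linspace(0,6.28,60)])
    for n,k in (("w",c),("s",s),("e",e)):
        q=np.array([proj(k,p) for p in rim]); print(yaw,n,"bot",proj(k,bot).round(),"hinge",proj(k,h).round(),"rim u",q[:,0].min().round(),q[:,0].max().round(),"v",q[:,1].min().round(),q[:,1].max().round())
E
```

```text
mouth w [ 581.76914012 -198.16415991  137.        ]
[ 581.83040894 -199.6453845   129.92043166] [0.4, 0.4]
base near-left/right, far-left [ 513.44224403 -163.37989452   15.        ] [ 533.25764572 -262.64268189   15.        ] [ 674.21692574 -132.91455302   15.        ]
bolt [442.01716148 -39.42436103  90.        ]
6 w bot [337.  78.] hinge [349.  89.] rim u 300.0 358.0 v 104.0 153.0
6 s bot [199. 324.] hinge [175. 285.] rim u 143.0 185.0 v 249.0 279.0
6 e bot [286. 192.] hinge [300. 139.] rim u 308.0 336.0 v 140.0 166.0
11 w bot [332.  76.] hinge [345.  88.] rim u 300.0 358.0 v 105.0 153.0
11 s bot [202. 322.] hinge [177. 283.] rim u 143.0 184.0 v 249.0 280.0
11 e bot [285. 194.] hinge [299. 140.] rim u 308.0 336.0 v 140.0 166.0
16 w bot [328.  75.] hinge [341.  87.] rim u 300.0 358.0 v 105.0 152.0
16 s bot [205. 319.] hinge [180. 281.] rim u 144.0 184.0 v 248.0 280.0
16 e bot [284. 195.] hinge [299. 141.] rim u 308.0 336.0 v 140.0 166.0
```

```bash
python3 -m creep '[[[0.0016,-0.036,0.02],0],[[0.0016,-0.036,0.03],0],[[0.0016,-0.036,0.04],0],[[0.0016,-0.0366,0.04],0],[[0,0,0],0],[[0,0,0],0]]' 80 && python3 - <<'E'
from h import *
c=snap("wrist"); s=c["state"]; M=R.from_rotvec(s["tool_rot"]).as_matrix()
print(s["tcp_pos"],"dtool to bolt",(M.T@(np.array([440.3,-35.9,58])-s["tcp_pos"])).round(1))
g=cv2.cvtColor(c["img"],cv2.COLOR_RGB2HSV); print(proj(c,[440.3,-35.9,90]))
cv2.imwrite("pics/w2.png",c["img"][:,:,::-1])
E
```

```text
time_s: 2.2
tcp_pos: [440.6, -39.4, 166.2]
tool_rot: [3.059, 0.707, 0.002]
contact_force: [1.5, -0.1, 0.3]
finger_gap: 68.1
grasp_force: 0.0
[440.62480694 -39.37443698 166.1543791 ] dtool to bolt [  1.1  -3.5 108.1]
[274.00237653 200.68268839]
```

View pics/w2.png

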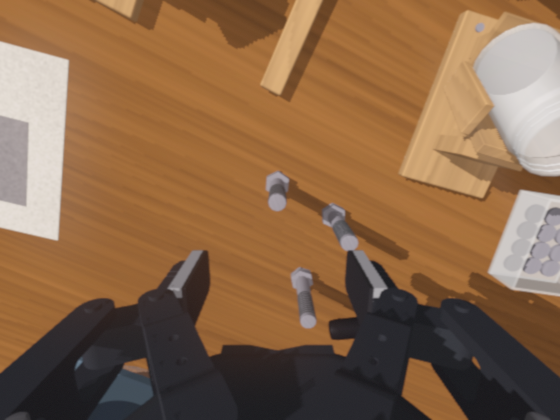

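The wrist picture shows the target bolt's top at (278,202), centred between the fingers; the prediction was (274,201).

```bash
python3 -m creep '[[[0.001,-0.0015,0.04],0],[[0,0,0.04],0],[[0,0,0.027],0],[[0,0,0],0]]' 80 && python3 -m creep '[[[0,0,0],0],[[0,0,0],0],[[0,0,0],0],[[0,0,0],0]]' 0
```

```text
time_s: 2.75
tcp_pos: [440.0, -37.2, 57.7]
tool_rot: [-3.06, -0.706, 0.003]
contact_force: [-0.5, -0.1, 1.1]
finger_gap: 68.3
grasp_force: 0.0
time_s: 3.25
tcp_pos: [440.4, -36.3, 58.8]
tool_rot: [3.06, 0.708, 0.001]
contact_force: [-0.6, -0.6, -0.1]
finger_gap: -0.1
grasp_force: 0.0
```

```bash
python3 - <<'E'
from h import *
c=snap("wrist");e=snap("side");print(c["state"]["finger_gap"])
cv2.imwrite("pics/w3.png",np.hstack([cv2.resize(c["img"][:,:,::-1],(400,300)),cv2.resize(e["img"][170:320,280:480,::-1],(400,300))]))
E
```

```text
-0.14516173401438742
```

View pics/w3.png

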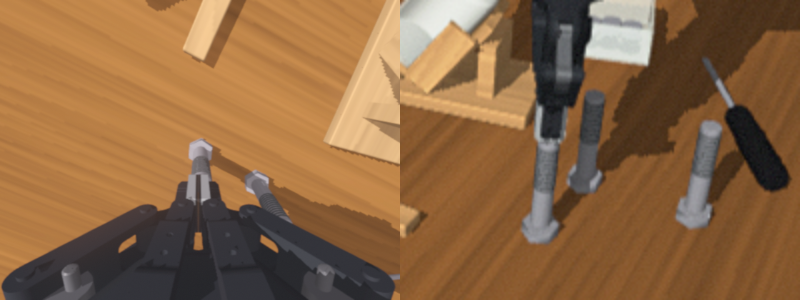

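```bash
python3 - <<'E'
from h import *
c=snap("wrist");e=snap("side");t=c["state"]["tcp_pos"]
print(t,"wrist tcp",proj(c,t),"head",proj(c,[440.3,-36,5]),"top",proj(c,[440.3,-36,90]))
print("side tcp",proj(e,t),"head",proj(e,[440.3,-36,5]),"top",proj(e,[440.3,-36,90]))
print("seen head side",onz(e,280+540/4,170+70+165/2,5) , onz(e,280+140/2,170+230/2,5),"wrist",onz(c,280,207,5))
cv2.imwrite("pics/w4.png",np.hstack([cv2.resize(c["img"][180:330,180:380,::-1],(400,300)),cv2.resize(e["img"][200:300,300:400,::-1],(300,300))]))
E
```

```text
[440.19695047 -36.25067517  58.5593608 ] wrist tcp [278.20054546 233.30700547] head [277.6873335  209.06363285] top [278.12572376 254.20156913]
side tcp [352.04704501 257.32104765] head [349.17411336 284.56009732] top [353.62559393 240.43615432]
seen head side [326.78405252 -11.22923067   5.        ] [438.76574734 -35.73540465   5.        ] wrist [442.69269245 -36.91719926   5.        ]
```

View pics/w4.png

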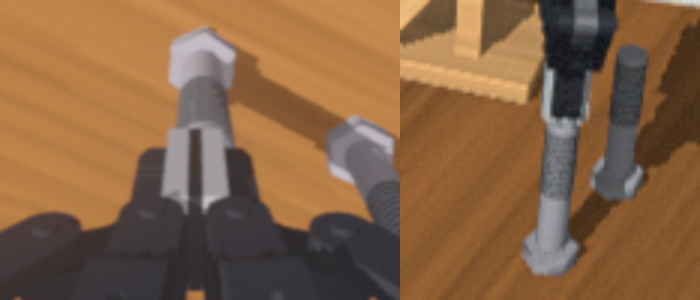

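The crops show the shut fingertips ending just above the bolt's top: side v≈242, where the reported TCP would project to v≈257. The bolt still stands at (440,-36). So the real tips sit about 30 mm behind the reported TCP. I'll reopen, go lower and grip.

```bash
python3 -m creep '[[[0,0,-0.01],0],[[0,0,0],0],[[0,0,0],0],[[0,0,0.02],0],[[0,0,0.02],0],[[0,0,0],0]]' 80 && python3 -m creep '[[[0,0,0],0],[[0,0,0],0],[[0,0,0],0],[[0,0,0],0]]' 0; python3 - <<'E'
from h import *
e=snap("side");c=snap("wrist")
cv2.imwrite("pics/w5.png",np.hstack([cv2.resize(c["img"][180:330,180:380,::-1],(400,300)),cv2.resize(e["img"][200:300,300:400,::-1],(300,300))]))
E
```

```text
time_s: 4.2
tcp_pos: [438.6, -35.8, 27.1]
tool_rot: [-3.059, -0.708, 0.005]
contact_force: [0.6, 0.2, 0.4]
finger_gap: 68.8
grasp_force: 0.0
time_s: 4.7
tcp_pos: [440.8, -36.5, 29.0]
tool_rot: [3.06, 0.708, 0.002]
contact_force: [-0.1, 0.6, 3.3]
finger_gap: 14.0
grasp_force: 58.4
```

```bash
python3 -m creep '[[[0,0,-0.046],3.75],[[0,0,-0.046],3.75],[[0,0,-0.047],3.75],[[0,0,-0.047],3.75],[[0.0216,0.0368,0],0],[[0.0216,0.0368,0],0],[[0.0216,0.0368,0],0],[[0.0216,0.0368,0],0],[[0.0216,0.0368,0],0],[[0,0,0],0],[[0,0,0],0]]' && python3 - <<'E'
from h import *
s=snap("scene");e=snap("side");c=snap("wrist");st=c["state"];print(st["finger_gap"],st["tcp_pos"],R.from_rotvec(st["tool_rot"]).as_matrix().round(3))
pickle.dump((s,e,c),open("d2.pkl","wb"))
f=lambda i,x,y,w,h,W,H:cv2.resize(i[y:y+h,x:x+w,::-1],(W,H),interpolation=cv2.INTER_CUBIC)
cv2.imwrite("pics/h1.png",np.hstack([f(s["img"],110,200,130,150,260,300),f(e["img"],250,60,130,150,260,300),f(c["img"],180,100,200,230,260,300)]))
for k in(s,e,c): print(proj(k,st["tcp_pos"]+[0,0,-29]),proj(k,[579,-197,136]))
E
```

```text
time_s: 6.18
tcp_pos: [580.5, -195.5, 213.1]
tool_rot: [-3.125, -0.302, 0.004]
contact_force: [-0.3, -0.4, -1.2]
finger_gap: 14.0
grasp_force: 59.1
14.208907793154422 [ 580.57759676 -195.09952898  214.07807026] [[ 0.981  0.192 -0.001]
 [ 0.192 -0.981  0.001]
 [-0.001 -0.001 -1.   ]]
[154.25234273 253.68650118] [161.43579429 267.04252032]
[321.87002944 126.54273565] [321.83671293 151.82909818]
[277.69897957 218.70146368] [279.3670153  203.25099114]
```

View pics/h1.png

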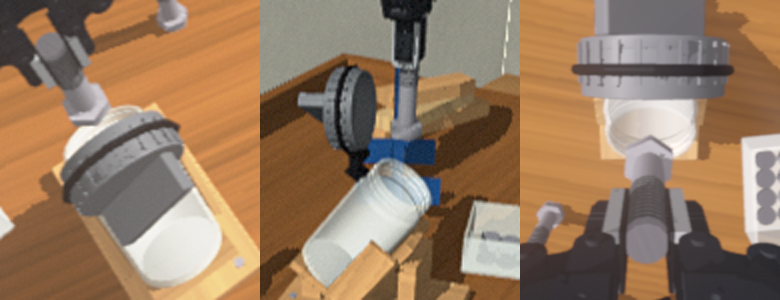

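The wrist crop shows the head centred sideways on the mouth: head at column 650, rim centre at 651. The rim centre lies 2–4 mm farther than modelled, and the side crop puts the head just above the mouth. Next I nudge 3 mm forward, lower and release.

```bash
python3 -m creep '[[[0.003,0,0.025],0],[[0,0,0.02],0],[[0,0,0.014],0],[[0,0,0.008],0],[[0,0,0],0]]' && python3 -m creep '[[[0,0,0.004],0],[[0,0,0.003],0],[[0,0,0],0]]'
```

```text
time_s: 6.95
tcp_pos: [584.1, -195.3, 147.2]
tool_rot: [-3.127, -0.303, 0.001]
contact_force: [-1.2, 0.5, -1.7]
finger_gap: 14.0
grasp_force: 59.3
time_s: 7.32
tcp_pos: [584.2, -195.5, 140.2]
tool_rot: [-3.127, -0.303, 0.0]
contact_force: [-0.7, 0.4, -2.6]
finger_gap: 14.0
grasp_force: 59.3
```

```bash
python3 -m creep '[[[0,0,0],0],[[0,0,0],0],[[0,0,0],0],[[0,0,0],0]]' 60 && python3 -m creep '[[[0,0,-0.03],0],[[0,0,-0.04],0],[[0,0,-0.04],0],[[0,0,-0.04],0],[[0,0,0],0]]' 0 && python3 - <<'E'
from h import *
s=snap("scene");e=snap("side");c=snap("wrist");st=c["state"]
pickle.dump((s,e,c),open("d3.pkl","wb"))
f=lambda i,x,y,w,h,W,H:cv2.resize(i[y:y+h,x:x+w,::-1],(W,H),interpolation=cv2.INTER_CUBIC)
cv2.imwrite("pics/r1.png",np.hstack([f(s["img"],120,230,130,150,260,300),f(e["img"],240,60,130,150,260,300),f(c["img"],180,80,200,230,260,300)]))
E
```

```text
time_s: 7.82
tcp_pos: [584.4, -195.6, 140.5]
tool_rot: [3.127, 0.303, 0.0]
contact_force: [0.6, 0.1, -0.5]
finger_gap: 50.9
grasp_force: 0.0
time_s: 8.45
tcp_pos: [586.0, -196.4, 294.7]
tool_rot: [3.122, 0.302, 0.01]
contact_force: [-0.6, 0.3, -0.3]
finger_gap: 0.0
grasp_force: 0.0
```

View pics/r1.png

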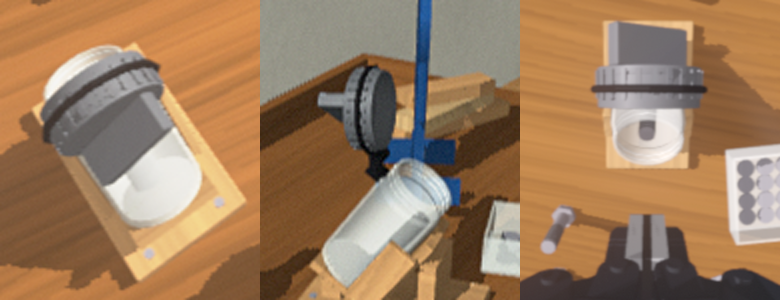

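The bolt lies inside the jar: the wrist crop shows it at (650,130) inside the mouth and nothing sticks out. Next I go over the lid and down behind it with the fingers shut.

```bash
python3 -m creep '[[[0.0385,0,0],0],[[0.0385,0,0],0],[[0.0385,0,0],0],[[0,0,0],0],[[0,0,0.04],0],[[0,0,0.04],0],[[0,0,0.03],0],[[0,0,0.015],0],[[0,0,0],0]]' 0 && python3 -m creep '[[[-0.01,0,0],0],[[-0.01,0,0],0],[[-0.0113,0,-0.007],0],[[-0.0113,0,-0.007],0],[[0,0,0],0]]'
```

```text
time_s: 9.72
tcp_pos: [696.5, -173.4, 164.1]
tool_rot: [-3.126, -0.302, 0.004]
contact_force: [0.4, 0.4, 0.5]
finger_gap: 0.2
grasp_force: 0.0
time_s: 10.35
tcp_pos: [654.7, -182.1, 180.5]
tool_rot: [3.126, 0.301, -0.0]
contact_force: [-0.4, -1.1, -1.2]
finger_gap: 0.2
grasp_force: 0.0
```

```bash
python3 -m creep '[[[-0.0132,0,-0.002],0],[[-0.0132,0,-0.002],0]]'; python3 - <<'E'
from h import *
s0,e0,c0=pickle.load(open("d3.pkl","rb")); e=snap("side"); s=snap("scene")
for a,b in((s0,s),(e0,e)):
    g=cv2.absdiff(a["img"],b["img"]).max(2)>40; v,u=np.nonzero(g); print(len(u),[np.percentile(u,p) for p in(5,50,95)],[np.percentile(v,p) for p in(5,50,95)])
m=np.array([581,-196.6,136]);a=np.radians(11.07);f=np.array([np.cos(a),np.sin(a),0])
for far,up in((50,64),(80,64),(30,75)): print(far,up,proj(e,m+far*f+[0,0,up]))
x=np.array(e["img"][60:150:5,270:330:5]).mean(2).astype(int); 
for n,i in (("b",e0["img"]),("a",e["img"])): print(n,(i[70:150:6,260:350:6].mean(2)).astype(int))
E
```

```text
time_s: 10.6
tcp_pos: [629.2, -186.7, 183.4]
tool_rot: [-3.127, -0.303, 0.0]
contact_force: [1.1, -0.1, 0.2]
finger_gap: 0.2
grasp_force: 0.4
32445 [np.float64(14.0), np.float64(104.0), np.float64(183.0)] [np.float64(19.0), np.float64(176.0), np.float64(369.0)]
13780 [np.float64(284.0), np.float64(470.0), np.float64(557.0)] [np.float64(8.0), np.float64(114.0), np.float64(234.0)]
50 64 [295.33687137 114.51852936]
80 64 [279.53055191 112.38583709]
30 75 [306.25914698 109.9919753 ]
b [[143 141 143 143 142 143 142 143 138 143  89 142 139 138 140]
 [148 141 143 142 141 139 139 140 140 141  78 138 139 143 144]
 [141 147 145 146 140 139 140 142 138 142  68 146 138 138 141]
 [143 145 144 141 144  80  90 109 133 141  58 142 144 142 142]
 [141 139 141  78  60 104  78  87 100  93  77 147 142 141 145]
 [143  84  60  47 106  26 116  51  95  86  79 117 139 138 143]
 [ 66  39 106  79 140  42  91  58 128 147  77 126 118 121 119]
 [ 42  36 120 133 133 144  59  61  63 150  74 127 144 135  85]
 [ 44  48  87  45 108  69  55  61 183 162  75 137  89  98  88]
 [ 65  78  89  84 103  46  59  62 160 171  76 1
[... 453 characters left out ...]
0 139]
 [149 146 144 142 147  50  20  71 139 144  63 144 142 141 142]
 [145 148 144  83  59  59  38  74  95 100  77 151 144 144 146]
 [148  83  63  48  46  46  31  73  98  90  80 119 140 138 147]
 [ 67  47  46  44  48  56 132 128 115 147  80  92 102 125 120]
 [ 48  43  48  48  82  83  81  53 127  92 103  72  58 140  86]
 [ 44  48  84  81  88  82  82  94  73 118  82  84  85  96  87]
 [ 71  82  84  87  81  79  78  89 106  59 115  99  88  84  86]
 [ 87  84  87  80  81  80  82  92  27 115  83  63  51  87  50]
 [ 82  81  80  76  81  78  75  21  93  74  82  49  48  49  41]
 [ 78  82  75  83  83  87  19  59 166 125 168  49  48  41  45]
 [ 78  83  78  84  82  84  30  92 168 132 200 211  60  91  84]]
```

```bash
python3 -m creep '[[[-0.013,0,0.001],0],[[-0.013,0,0.003],0],[[-0.011,0,0.008],0],[[-0.011,0,0.009],0],[[-0.008,0,0.01],0],[[0,0,0],0]]' && python3 -m creep '[[[-0.006,0,0.008],0],[[-0.003,0,0.008],0],[[0,0,0.006],0],[[0,0,0],0]]'
```

```text
time_s: 11.45
tcp_pos: [573.6, -197.2, 151.0]
tool_rot: [-3.126, -0.301, 0.003]
contact_force: [-0.1, -0.3, 0.2]
finger_gap: -0.2
grasp_force: 0.0
time_s: 11.95
tcp_pos: [566.5, -200.0, 132.9]
tool_rot: [3.124, 0.303, 0.003]
contact_force: [-5.7, 1.1, 15.8]
finger_gap: 0.5
grasp_force: 7.7
```

```bash
python3 -m creep '[[[0,0,0.002],0],[[0,0,0],0]]'; python3 -m creep '[[[0,0,0.002],0],[[0,0,0],0]]'
```

```text
time_s: 12.2
tcp_pos: [566.5, -200.3, 132.2]
tool_rot: [3.123, 0.303, 0.004]
contact_force: [-8.2, 0.9, 23.0]
finger_gap: 0.0
grasp_force: 11.0
time_s: 12.45
tcp_pos: [566.6, -200.7, 131.5]
tool_rot: [3.122, 0.303, 0.005]
contact_force: [-12.0, 2.5, 29.0]
finger_gap: 0.0
grasp_force: 14.3
```

```bash
python3 -m creep '[[[0,0,-0.03],0],[[0,0,-0.04],0],[[0,0,-0.04],0],[[-0.01,0,-0.02],0],[[0,0,0],0]]' && python3 - <<'E'
from h import *
s=snap("scene");e=snap("side");c=snap("wrist");st=c["state"]
pickle.dump((s,e,c),open("d4.pkl","wb"))
f=lambda i,x,y,w,h,W,H:cv2.resize(i[y:y+h,x:x+w,::-1],(W,H),interpolation=cv2.INTER_CUBIC)
cv2.imwrite("pics/c1.png",np.vstack([np.hstack([f(s["img"],120,220,100,75,400,300),f(e["img"],270,110,100,75,400,300)]),np.hstack([f(c["img"],200,130,160,120,400,300),f(c["img"],180,80,200,150,400,300)])]))
print(st["tcp_pos"])
m=np.array([581,-196.6,136]);a=np.radians(11.07);F=np.array([np.cos(a),np.sin(a),0]);L=np.radians(35);u=np.array([0,0,1])
z=-np.sin(L)*F+np.cos(L)*u
print(proj(s,m+35*z),proj(e,m+35*z),proj(c,m+35*z))
E
```

```text
time_s: 13.08
tcp_pos: [557.0, -201.5, 257.8]
tool_rot: [3.125, 0.302, 0.004]
contact_force: [0.2, -0.1, 0.4]
finger_gap: 0.1
grasp_force: 0.0
[ 556.17167866 -200.80501245  255.10100631]
[149.66894434 249.2566438 ] [332.42563596 138.59724764] [278.28960345 192.37898356]
```

View pics/c1.png

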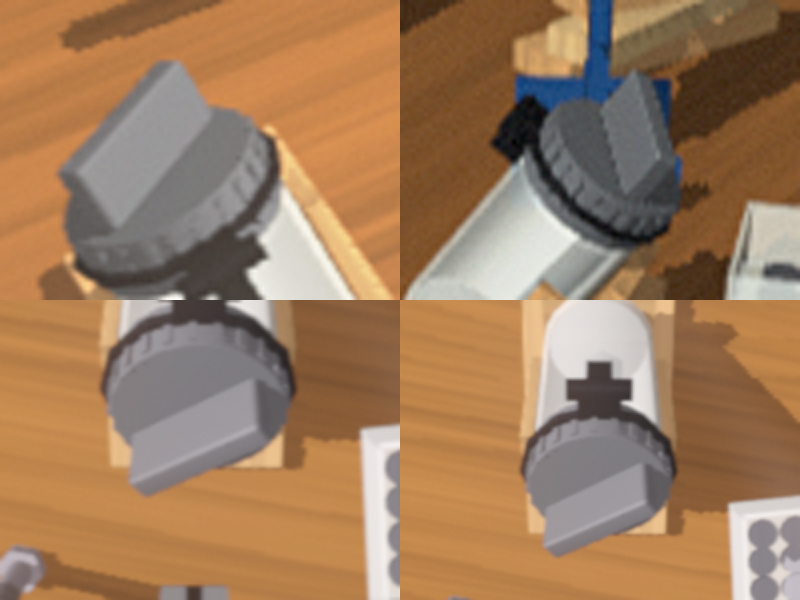

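The lid is down. In the wrist crop the bar runs from its lower-left end (140,485) to its upper-right end (265,425), so φ is about 2.1 rad. I'll work out a push path for the lower-left end.

```bash
cat > path.py <<'E'
from h import *
m=np.array([581,-196.6,136]);a=np.radians(11.07);F=np.array([np.cos(a),np.sin(a),0]);Lf=np.array([-np.sin(a),np.cos(a),0]);L=np.radians(35);u=np.array([0,0,1.])
z=-np.sin(L)*F+np.cos(L)*u;x=np.cos(L)*F+np.sin(L)*u;y=Lf
def onplane(c,px,zz):
    o,d=ray(c,*px);p=o+d*((m+zz*z-o)@z)/(d@z)-m;return np.array([p@x,p@y])
def tcp(ph,r=20,depth=9,off=38,extra=0):
    n=np.array([np.cos(ph+np.pi/2),np.sin(ph+np.pi/2)]);q=r*np.array([np.cos(ph),np.sin(ph)])+6*n
    P=q[0]*x+q[1]*y+35*z; far,left,up=P@F,P@Lf,P[2]
    t=np.array([.819*np.cos(ph),np.sin(ph)]);t/=np.linalg.norm(t);nh=np.array([-t[1],t[0]])
    k=11*abs(nh[0])+14.5*abs(nh[1])+extra
    return np.array([far+nh[0]*k,left+nh[1]*k,up-depth-off])  # far,left,z rel m
def rel(p): d=np.asarray(p)-m; return np.array([d@F,d@Lf,d[2]])
E
python3 - <<'E'
from path import *
s,e,c=pickle.load(open("d4.pkl","rb"))
g=lambda X,Y:(200+X/2.5,130+(Y-300)/2.5)
p,q=onplane(c,g(145,494),35),onplane(c,g(266,440),35);print("edge",p,q,np.degrees(np.arctan2(*(p-q)[::-1])))
g=lambda X,Y:(120+X/4,220+Y/4)
p,q=onplane(s,g(62,175),35),onplane(s,g(160,65),35);print("scene",p,q,np.degrees(np.arctan2(*(q-p)[::-1])))
print("now",rel(c["state"]["tcp_pos"]))
print("start",tcp(np.radians(122),extra=12).round(3))
for d in (122,105,90,75,60,45,30,15,5,0,-8): print(d,tcp(np.radians(d)).round(1))
E
```

```text
edge [-22.60246282  19.94418288] [  8.67675182 -25.38912045] 124.60502082235642
scene [ 13.56003442 -24.68419616] [-16.91984296  21.06572452] 123.67266304659888
now [-25.17374566   0.64046853 119.10100631]
start [-58.205   0.844 -27.327]
122 [-47.5   6.3 -27.3]
105 [-42.6  14.8 -24.6]
90 [-36.   20.  -21.8]
75 [-34.1  23.8 -18.7]
60 [-30.7  27.2 -15.6]
45 [-25.7  29.6 -12.7]
30 [-18.8  30.1 -10.1]
15 [-10.9  27.3  -8.1]
5 [-5.8 23.2 -7.2]
0 [-3.7 20.5 -6.9]
-8 [-0.4 19.1 -6.5]
```

```bash
python3 -m creep '[[[-0.02,0.001,0.02],0],[[-0.015,0,0.03],0],[[0,0,0.04],0],[[0,0,0.035],0],[[0,0,0.021],0],[[0,0,0],0]]' 0 && python3 -m creep '[[[0.012,-0.006,0],0],[[0.006,-0.008,-0.002],0],[[0.007,-0.006,-0.003],0],[[0.002,-0.004,-0.003],0],[[0.003,-0.003,-0.003],0],[[0,0,0],0]]' && python3 - <<'E'
from path import *
c=snap("wrist"); print(rel(c["state"]["tcp_pos"]).round(1)); pickle.dump(c,open("w6.pkl","wb"))
E
```

```text
time_s: 13.98
tcp_pos: [520.3, -207.3, 107.1]
tool_rot: [-3.123, -0.302, 0.008]
contact_force: [-1.1, -0.6, -0.1]
finger_gap: -0.3
grasp_force: 0.0
time_s: 14.72
tcp_pos: [546.4, -176.1, 122.4]
tool_rot: [3.126, 0.304, -0.0]
contact_force: [-4.5, -1.2, 1.5]
finger_gap: 0.0
grasp_force: 2.0
[-30.   26.7 -13.6]
```

```bash
python3 -m creep '[[[0.005,-0.003,-0.002],0],[[0.007,0,-0.002],0],[[0.008,0.003,-0.002],0],[[0.006,0.005,-0.001],0],[[0,0,0],0]]' && python3 -m creep '[[[0.004,0.004,0],0],[[0.003,0.003,0],0],[[0,0,0],0]]'; python3 - <<'E'
from path import *
c=snap("wrist"); print(rel(c["state"]["tcp_pos"]).round(1))
E
```

```text
time_s: 15.4
tcp_pos: [573.7, -175.7, 128.5]
tool_rot: [-3.126, -0.303, -0.002]
contact_force: [-0.5, 1.7, 0.9]
finger_gap: 0.1
grasp_force: 1.0
time_s: 15.78
tcp_pos: [578.7, -179.0, 127.6]
tool_rot: [-3.121, -0.303, 0.008]
contact_force: [-7.8, 9.6, 4.5]
finger_gap: -0.3
grasp_force: 5.4
[ 1.2 17.7 -8.4]
```

```bash
python3 -m creep '[[[0,0.003,-0.001],0],[[0,0,0],0]]';python3 -m creep '[[[0,0.003,-0.001],0],[[0,0,0],0]]'; python3 - <<'E'
from path import *
c=snap("wrist"); print(rel(c["state"]["tcp_pos"]).round(1))
E
```

```text
time_s: 16.08
tcp_pos: [578.7, -179.5, 127.8]
tool_rot: [-3.117, -0.303, 0.01]
contact_force: [-8.2, 15.5, 2.4]
finger_gap: 0.1
grasp_force: 8.2
time_s: 16.32
tcp_pos: [578.8, -180.1, 128.1]
tool_rot: [-3.113, -0.303, 0.012]
contact_force: [-8.2, 21.5, 2.0]
finger_gap: -0.1
grasp_force: 11.0
[ 1.  16.7 -7.9]
```

```bash
python3 -m creep '[[[0,-0.018,0],0],[[0,0,-0.04],0],[[0,0,-0.04],0],[[-0.021,0.02,0],0],[[0,0.014,0],0],[[0,0,0],0]]' && python3 -m creep '[[[0,0,0],0],[[0,0,0],0],[[0,0,0],0]]' 60; python3 - <<'E'
from path import *
c=snap("wrist"); print(rel(c["state"]["tcp_pos"]).round(1))
# bar direction: light top-face vs surroundings, line segments near the cap
g=cv2.cvtColor(c["img"],cv2.COLOR_RGB2GRAY); p=proj(c,m+35*z); print(p)
X0,Y0=int(p[0])-60,int(p[1])-60
l=cv2.createLineSegmentDetector().detect(g[Y0:Y0+120,X0:X0+120])[0].reshape(-1,4)+[X0,Y0,X0,Y0]
for s in l:
    if np.hypot(s[2]-s[0],s[3]-s[1])>18:
        a,b=onplane(c,s[:2],35),onplane(c,s[2:],35); print(s.round(),a.round(),b.round(),np.degrees(np.arctan2(*(b-a)[::-1])).round(1))
E
```

```text
time_s: 17.12
tcp_pos: [565.3, -208.7, 210.0]
tool_rot: [3.127, 0.3, 0.001]
contact_force: [0.1, 0.8, -0.8]
finger_gap: -0.2
grasp_force: 0.0
time_s: 17.5
tcp_pos: [564.9, -207.0, 210.1]
tool_rot: [-3.127, -0.304, 0.0]
contact_force: [-0.6, 0.1, 0.1]
finger_gap: 51.0
grasp_force: 0.0
[-17.8  -7.1  74.1]
[268.57405458 214.83306745]
[225. 166. 240. 153.] [52. 27.] [63. 16.] -45.4
[309. 201. 291. 216.] [ 17. -30.] [ -1. -18.] 145.3
[227. 248. 228. 272.] [-51.  40.] [-99.  45.] 174.0
[211. 273. 222. 247.] [-101.   63.] [-49.  44.] -20.4
[311. 165. 317. 182.] [ 54. -29.] [ 37. -34.] -162.9
[236. 161. 226. 184.] [57. 20.] [35. 29.] 157.0
[248. 215. 229. 199.] [ 0. 17.] [19. 28.] 31.6
[325. 272. 326. 253.] [-99. -57.] [-60. -53.] 6.7
[275. 223. 275. 171.] [-12.  -5.] [48. -5.] -0.7
[230. 255. 271. 266.] [-63.  38.] [-85.  -1.] -119.8
[260. 273. 231. 266.] [-101.   12.] [-86.  40.] 62.8
[277. 171. 294. 178.] [48. -7.] [ 41. -18.] -121.4
[235. 174. 255. 164.] [45. 22.] [55.  8.] -55.5
[261. 171. 260. 193.] [48.  4.] [26.  5.] 176.6
```

```bash
python3 -m creep '[[[-0.01,-0.007,0],0],[[0,0,0.02],0],[[0,0,0.025],0],[[0,0,0.02],0],[[0,0,0],0]]' 0; python3 -m creep '[[[0,0,0.005],0],[[0,0,0.004],0],[[0,0,0.003],0],[[0,0,0],0]]'
```

```text
time_s: 18.18
tcp_pos: [551.9, -201.5, 143.9]
tool_rot: [-3.125, -0.303, 0.005]
contact_force: [0.9, -1.0, 0.9]
finger_gap: -0.0
grasp_force: 0.0
time_s: 18.68
tcp_pos: [553.5, -202.6, 133.2]
tool_rot: [-3.127, -0.303, 0.0]
contact_force: [-0.6, 0.2, 0.1]
finger_gap: -0.0
grasp_force: 0.0
```

```bash
python3 -m creep '[[[0,0,0.005],0],[[0,0,0.003],0],[[0,0,0],0]]';  python3 -m creep '[[[0,0,0.003],0],[[0,0,0],0]]'
```

```text
time_s: 19.05
tcp_pos: [553.9, -203.4, 129.0]
tool_rot: [3.124, 0.303, 0.003]
contact_force: [-7.8, 3.7, 20.4]
finger_gap: 0.4
grasp_force: 10.4
time_s: 19.3
tcp_pos: [553.8, -203.8, 128.0]
tool_rot: [3.123, 0.303, 0.005]
contact_force: [-12.6, 2.6, 30.8]
finger_gap: -0.0
grasp_force: 16.2
```

```bash
python3 -m creep '[[[0,0,-0.03],0],[[0,0,-0.04],0],[[0,0,-0.04],0],[[-0.02,0,0],0],[[0,0,0],0],[[0,0,0],0]]'; python3 - <<'E'
from path import *
c=snap("wrist"); s=snap("scene"); pickle.dump((c,s),open("d9.pkl","wb"))
for c,n in((c,"w"),(s,"s")):
  g=cv2.cvtColor(c["img"],cv2.COLOR_RGB2GRAY); p=proj(c,m+35*z)
  X0,Y0=int(p[0])-50,int(p[1])-50
  l=cv2.createLineSegmentDetector().detect(g[Y0:Y0+100,X0:X0+100])[0].reshape(-1,4)+[X0,Y0,X0,Y0]
  for q in l:
    a,b=onplane(c,q[:2],35),onplane(c,q[2:],35)
    if np.linalg.norm(a-b)>15 and max(abs(a).max(),abs(b).max())<45: print(n,a.round(),b.round(),np.degrees(np.arctan2(*(b-a)[::-1])).round(1))
E
```

```text
time_s: 20.05
tcp_pos: [534.1, -206.3, 231.7]
tool_rot: [-3.126, -0.302, 0.001]
contact_force: [0.2, 0.2, -0.1]
finger_gap: 0.0
grasp_force: 0.0
w [  5. -29.] [-11.  -7.] 125.2
w [-16. -32.] [ 10. -31.] 2.6
w [ 45. -29.] [ 30. -34.] -162.2
w [-14.  -8.] [-14. -31.] -90.5
w [-12.   6.] [ 5. 27.] 52.9
w [-14.  31.] [-14.   6.] -90.3
w [11. 30.] [-12.  32.] 176.8
w [-8. -5.] [42. -5.] 0.3
w [43. -7.] [ 28. -28.] -124.7
w [43.  5.] [8. 6.] 178.5
s [ 28. -30.] [12. -6.] 124.6
s [ 9. -6.] [-23.  -6.] -179.7
s [12.  7.] [29. 29.] 51.2
s [-27.   5.] [12.  5.] -0.2
```

Both cameras show the bar in line with the strap, within about half a degree, and centred on the jar's axis. The cap is tight and the robot is clear.

```bash
python3 -c "
from cell import bot
print(bot.sign_off())"
```

```text
the job is handed in; nothing more can be done
None
```

The job is handed in at about 20 s: the bolt is in the jar, the lid is down, the cap is screwed to its stop (bar within about half a degree of the strap in both cameras), and the arm never went near the glue bottle.

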